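Make up two tool-head kits

TASK

Make up the two tool-head kits from the parts on the bench: the green tray gets the white tip and the aluminium wheel, the orange tray gets the black tip, the brass nut and the steel dome. In each tray the tip stands in the blue-lined bay and every other part has a plain bay to itself; all parts stand upright and flat on the bay floor, the way they stand now. Leave the two handpieces and the small green frame where they lie.

Things in the scene. Friction and masses are not known exactly. Their poses are not given: they have to be found in the camera images.
- white_tip: White plastic tip: an upright cylinder, 30 mm across, 48 mm high, top edge bevelled over the last 4 mm, a dark slot line on top; about 45 g. Origin: centre of the underside; z is its axis, up.
- black_tip: Black plastic tip: the same shape as the white one (30 mm across, 48 mm high), black with a light slot line on top; about 45 g. Origin: centre of the underside; z is its axis, up.
- brass_nut: Brass thumb nut, standing on its knurled flange (38 to 39 mm across, 12 mm high) with a round neck above it, 24 mm across, up to 40 mm overall height; about 110 g. Origin: centre of the underside; z up along the neck.
- steel_dome: Steel dome nose: dark grey metal, a cylinder 40 mm across with straight sides up to 34 mm, then rounded over to a dome, 50 mm high overall; about 200 g. Origin: centre of the underside; z is its axis, up.
- alu_wheel: Small aluminium wheel lying flat: matt silver-grey disc 48 mm across, 10 mm thick, with a hub in the middle, 22 mm across, rising to 40 mm overall height, with a dark dot on top; about 90 g. Origin: centre of the underside; z up along the hub.
- green_tray: Green-walled kit tray, 208 x 72 mm, fixed; walls and two dividers 12 mm high, 4 mm thick; floor 3 mm thick. Three bays in a row, each 64 x 64 mm inside, centred at x = -68, 0 and +68 mm, y = 0. The end bay at x = -68 mm is the lined bay, with a bright blue floor; the other two are plain grey. Origin: centre of the underside, on the bench; x along the row, away from the lined bay; z up.
- orange_tray: Orange-walled kit tray, 208 x 72 mm, fixed; walls and two dividers 12 mm high, 4 mm thick; floor 3 mm thick. Three bays in a row, each 64 x 64 mm inside, centred at x = -68, 0 and +68 mm, y = 0. The end bay at x = -68 mm is the lined bay, with a bright blue floor; the other two are plain grey. Origin: centre of the underside, on the bench; x along the row, away from the lined bay; z up.
- handpiece_red: Bystander: handpiece with a steel head, a white shaft and a red nose, lying on the bench, 202 mm long, up to 56 mm across and 56 mm high; 0.7 kg. Origin: on the bench below its axis, 104 mm from the head's end; x along it towards the nose.
- handpiece_yellow: Bystander: the same handpiece with a yellow nose. Origin and axes as for the red one.
- frame_handle: Bystander: small green square frame, 60 x 60 mm, 10 mm high, with two steel rods 30 mm long on one side, lying on the bench. Origin: centre of the frame's underside; x towards the rods.
Mind the look-alikes: they are no part of the job. Several things look just like the brass_nut: the one meant starts farthest to the robot's left.

How it is judged:
By the outcome, as a careful person would: the job done as asked, in the order asked, and still so for the second after the job is handed in, with the robot touching nothing.
It also fails if it takes over 112 s, if anything falls off the work surface, if the arm or the gripper's body presses on something with over 40 N, if the wrist force passes 120 N, or if a joint passes its speed limit or range.

ROBOT

A 6-joint arm with a two-finger parallel gripper is mounted at the origin on the work surface. World frame = base frame: x ahead of the robot, y to its left, z up, the work surface at z = 0. Lengths are in m, angles in rad, forces in N, time in s.
With the tool pointing down it reaches from about 0.4 to 0.825 m from the base axis. Payload 7 kg.
Tool frame: the origin (TCP) lies between the finger pads; the fingertips stand 17 mm ahead of it and the grasp point (between the pads) lies 2 mm behind it; x points along the fingers, z is the direction in which the jaws open and shut, and the axes are right-handed (so a half turn about x gives the same grasp; the last joint's range is limited). The gripper opens to 88 mm and grips with 3 to 60 N. Pads are 19 mm wide; open, the fingers measure 130 mm over their backs; the gripper's body (78 mm by 193 mm) begins 47 mm behind the grasp point.
Start: joints at [1.46, 0.359, 0.012, 0, -1.224, -0.288], TCP at [0.262, 0.622, 0.244] pointing down, gripper open.
Joint ranges: [-3.07, 3.07], [-1.43, 2.12], [-1.02, 1.25], [-3.03, 1.67], [-3.05, -0], [-3.03, 3.03]. Speed limits (rad/s): [2.39, 2.39, 3.01, 3.14, 3.14, 3.14].

INTERFACE

Orientations are given as [roll, pitch, yaw] about the fixed x, y, z axes, in that order (R = Rz(yaw) Ry(pitch) Rx(roll)).
In Python, from station import * gives the robot as it stands.
- The arm moves only by the tool step_arm, never from a script. Its argument "deltas" is a list of rows, each a list of 5 numbers: the shift along the tool's x, y, z in cm, then the turn about the tool's x in degrees, then the closure, from 0 (fully open) to 1 (shut). In form: [[dx, dy, dz, roll, fingers], ...]. A call has exactly 10 rows; each row is the pose to reach, as a shift and turn from the pose commanded when the call began, along the tool's axes at that moment; what a row does not reach only later rows make up. A row lasts 1/12 s, in which the tool goes at most 41.7 mm and 7.16 degrees, less where a joint would pass 70% of its speed; a pose out of reach is approached as far as the arm can. A call with a gripper value outside its range is refused whole. The fingers move at their own pace and stop on an object; "squeeze" is the grip in N (left out, the last holds). Time passes only in rows, so rows that repeat a pose let the fingers close, or fill a call up. It gives the time, the measured TCP pose, the force and the opening at its end, in the units of the state.
- get_state(): the state, without advancing time (a new reading comes with each control period).
- grab_frame(name): name is "side" or "top" or "wrist"; returns a dict with "pixels" (480x640x3 uint8, red, green, blue), "range_z" (480x640 float32, m along the optical axis (not along the pixel's ray), 0 where there is no reading), "fx", "fy", "cx", "cy" (pixels), "view" (4x4, takes a point from world to camera coordinates); the wrist camera has in their place "hand_eye" (4x4, takes a point from camera to tool coordinates, whose origin is the TCP and whose axes are the tool frame's). Camera axes: x right, y down, z forward; pixel columns grow to the right and rows downward; lengths in m; the calibration is good to about 2 mm. A picture is of the moment at which its call begins: read the wrist's pose just before it.
- job_done(): hands the job in, once; it reports no verdict.
Trained networks look in the newest picture that a camera, given by its name, has taken for a name from the list of things; names that differ only in an ending like _2 or _b are one class to them, and where a whole thing is asked for, a point or a joint stands for the part that bears it (a point fixed in the world has none). Each returns a list of dicts, best first, with "conf" (0 to 1); they miss things now and then, are a little off and sometimes report something else, mostly with a low value. They report only what shows in the picture. A call takes as long as a camera call. They do not tell look-alikes from the thing itself.
- boxes_of(thing, camera): "extent" ([left, top, right, bottom] in pixels, round what is visible of it).
- masks_of(thing, camera): "mask" (480x640 bool, what is visible of it) and "extent" ([left, top, right, bottom] in pixels, round what is visible of it).
The state is a dict: "t": time; "q": joint angles; "qd": joint speeds; "joint_efforts": joint torques, N m; "eef_pos": TCP position; "ee_rot": TCP orientation; "force": force on the tool from outside, world axes, zero at the start; "moment": the same for the moment, N m; "width": finger opening in m.
Only numpy, scipy, OpenCV 4.12 (cv2) and the standard library are available. Lean on these libraries where they do the work, as an engineer would, in place of code of your own. Each camera call takes 0.05 s, during which the arm holds its last target.

## Working session

There is one attempt and no reset: what is moved stays moved. The work goes in short steps, Python scripts to look and compute and a tool call to move; the robot and the scene stay as the last step left them, time stands still between calls to the robot, and variables do not carry over. Pictures are saved under pics/ and viewed, and the job is handed in when it is done.

Besides the shell and the picture viewer there is one more tool, called after "Request:" as a command line: name --pt "numbers of a row" for each row, then --argument value for the rest. step_arm: Moves the arm, as the interface text tells. Its arguments: {"type":"object","properties":{"deltas":{"type":"array"},"squeeze":{"type":"number"}},"required":["deltas"]}

```bash
ls; mkdir -p pics; python3 - <<'E'
from station import *
import cv2
s=get_state(); print({k:(v if not hasattr(v,'tolist') else v.tolist()) for k,v in s.items()})
for n in ["side","top","wrist"]:
    f=grab_frame(n); cv2.imwrite(f"pics/a_{n}.png",f["pixels"][:,:,::-1])
    print(n,f["fx"],f["cx"],f["cy"],f.get("view",f.get("hand_eye")))
E
```

```text
pics
{'t': 0.0, 'q': [1.4601156684406558, 0.35939994868495717, 0.011051479832692994, -0.0003659390787435226, -1.2241197473836392, -0.2881168398543453], 'qd': [0.0012053804303216416, -0.0009095453238188711, 0.00030810209276969875, 6.697789232531747e-05, 0.0006062671409210633, 0.0007571388190610985], 'joint_efforts': [0.0007341179116338026, -58.271037340164185, 29.30644154548645, 6.99800580739975, 0.006953467091079801, -0.00015907028227957198], 'eef_pos': [0.2619359967176969, 0.6215891749582049, 0.24260817348234956], 'ee_rot': [0.08521899629470209, 1.5690894013507566, -1.8844994529962413], 'force': [-0.09620862438414512, -0.5144514695778264, 0.0380129742006321], 'moment': [-0.008024451473106336, 0.011452112156305637, 0.023570324940210143], 'width': 0.08765329896326866}
side 444.1771129284084 323.79569364537355 238.90667832269233 [[ 0.95543661 -0.29462844  0.01830213 -0.5781085 ]
 [-0.1623306  -0.57617456 -0.8010441   0.12951636]
 [ 0.2465556   0.76237586 -0.59832548  0.62812151]
 [ 0.          0.          0.          1.        ]]
top 579.3320048133052 325.8535154324084 238.03976913690022 [[ 0.01206646 -0.99991845  0.00418341  0.00131032]
 [-0.97769793 -0.01267537 -0.20963323  0.60465396]
 [ 0.20966916 -0.00156058 -0.97777114  0.81772506]
 [ 0.          0.          0.          1.        ]]
wrist 363.3630046725181 322.776820085043 240.68740632202264 [[-1.02550109e-03 -3.03012603e-01  9.52985997e-01 -1.40533234e-01]
 [-7.29804820e-05 -9.52986473e-01 -3.03012833e-01  8.35200000e-02]
 [ 9.99999472e-01 -3.80289369e-04  9.55174664e-04  3.63569289e-04]
 [ 0.00000000e+00  0.00000000e+00  0.00000000e+00  1.00000000e+00]]
```

View pics/a_top.png

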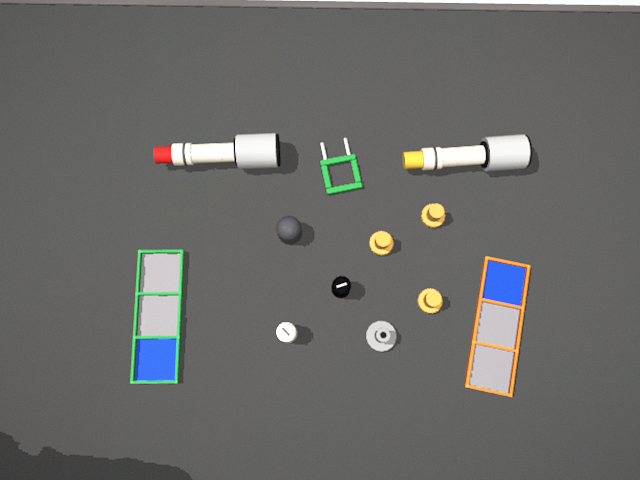

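View pics/a_side.png

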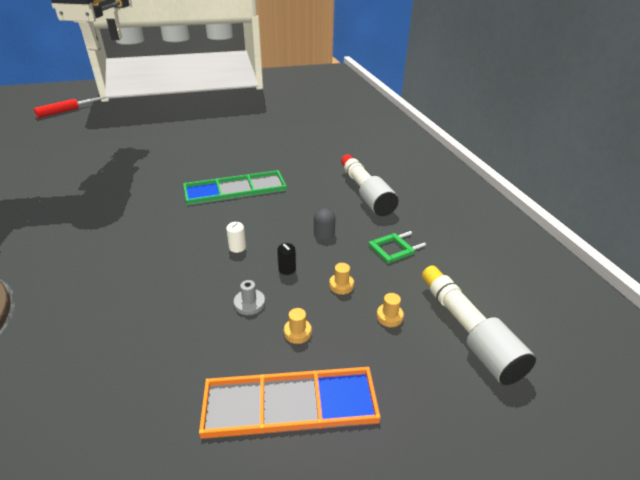

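View pics/a_wrist.png

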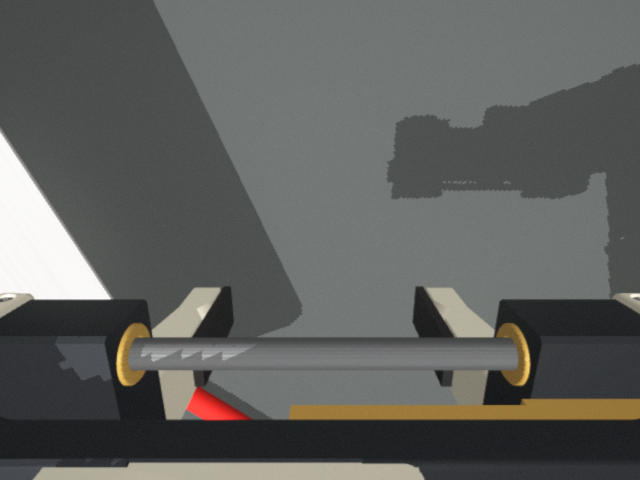

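The top view shows the green tray on the left with its blue bay at (157,360), and the orange tray on the right with its blue bay at (505,283). The parts sit in between: dome (289,229), black tip (341,287), white tip (287,332) and wheel (381,336). There are three nuts, at (381,243), (433,215) and (430,300). The robot's left is the image's left, so the nut meant is the one at (381,243). Next I'll measure positions.

```bash
cat > h.py <<'E'
from station import *
import numpy as np, cv2
from scipy.spatial.transform import Rotation as R
def world(f,T=None):
    """HxWx3 world points; T: camera->world"""
    z=f["range_z"].astype(float); v,u=np.mgrid[:480,:640]
    P=np.stack([(u-f["cx"])/f["fx"]*z,(v-f["cy"])/f["fy"]*z,z,np.ones_like(z)],-1)
    if T is None: T=np.linalg.inv(f["view"])
    W=(P@T.T)[...,:3]; W[z<=0]=np.nan; return W
def toolpose(s):
    T=np.eye(4); T[:3,:3]=R.from_euler('xyz',s["ee_rot"]).as_matrix(); T[:3,3]=s["eef_pos"]; return T
def wristframe():
    s=get_state(); f=grab_frame("wrist"); return f,world(f,toolpose(s)@f["hand_eye"])
def circ(p):
    c,r=cv2.minEnclosingCircle(p.astype(np.float32)[:,None,:2]*1000); return np.array(c)/1000,r*1000
E
python3 - <<'E'
from h import *
H=dict(white_tip=48,black_tip=48,brass_nut=40,steel_dome=50,alu_wheel=40)
for cam in ["top","side"]:
    f=grab_frame(cam); W=world(f)
    print(cam,"bench z",np.nanmedian(W[280:300,220:260,2]) if cam=="top" else np.nanmedian(W[240:300,100:180,2]))
    for n,h in H.items():
        for d in masks_of(n,cam):
            if d["conf"]<.3: continue
            p=W[d["mask"]]; p=p[~np.isnan(p[:,0])]
            top=p[p[:,2]>h/1000-.006]
            if len(top)<5: print(n,d["conf"],d["extent"],np.nanmax(p[:,2]));continue
            c,r=circ(top); print(cam,n,round(d["conf"],2),[int(x) for x in d["extent"]],"c",c.round(4),"r",round(r,1),"mean",top.mean(0).round(4),len(top))
            low=p[p[:,2]>0.006]; c,r=circ(low); print("     all>6mm: ",c.round(4),round(r,1))
    for n in ["green_tray","orange_tray"]:
        for d in masks_of(n,cam)[:1]:
            p=W[d["mask"]]; p=p[p[:,2]>.008]
            rc=cv2.minAreaRect((p[:,:2]*1000).astype(np.float32)); print(n,d["conf"],rc,np.nanmedian(p[:,2]))
            b=(f["pixels"][...,2]>150)&(f["pixels"][...,0]<80)&(f["pixels"][...,1]<120)&d["mask"]
            print("   blue",np.nanmedian(W[b],0))
E
```

```text
top bench z 0.00022705842190406944
top white_tip 0.74 [276, 322, 295, 341] c [0.4635 0.0681] r 14743.0 mean [0.4635 0.0678 0.0473] 298
     all>6mm:  [0.4636 0.068 ] 14831.1
top black_tip 0.55 [329, 277, 350, 298] c [ 0.5346 -0.0149] r 14704.3 mean [ 0.5342 -0.0147  0.0472] 285
     all>6mm:  [ 0.5346 -0.0147] 14848.1
top brass_nut 0.95 [368, 231, 394, 257] c [ 0.6086 -0.0796] r 11858.0 mean [ 0.6083 -0.0794  0.04  ] 181
     all>6mm:  [ 0.6089 -0.0787] 19711.1
top brass_nut 0.83 [422, 202, 442, 229] c [ 0.656  -0.1641] r 12141.5 mean [ 0.6554 -0.1641  0.0402] 179
     all>6mm:  [ 0.6561 -0.164 ] 19839.1
top brass_nut 0.79 [417, 287, 444, 313] c [ 0.5166 -0.1559] r 12253.4 mean [ 0.5164 -0.1556  0.0401] 192
     all>6mm:  [ 0.5168 -0.1557] 19457.3
top steel_dome 0.64 [274, 214, 298, 242] c [0.6248 0.0689] r 17094.4 mean [0.6252 0.069  0.0479] 295
     all>6mm:  [0.6255 0.0689] 19677.5
top alu_wheel 0.76 [364, 318, 399, 348] c [ 0.461  -0.0782] r 10870.6 mean [ 0.4607 -0.0783  0.0403] 165
     all>6mm:  [ 0.461  -0.0784] 23837.1
green_tray 0.77 ((489.2515563964844, 272.6476135253906),
[... 1094 characters left out ...]
[313, 203, 332, 238] c [0.6257 0.0671] r 16129.1 mean [0.6243 0.0646 0.0478] 135
     all>6mm:  [0.6245 0.0667] 19965.5
steel_dome 0.55 [329.7, 262.2, 349.8, 292.2] 0.04246134348763292
side alu_wheel 0.64 [231, 279, 265, 315] c [ 0.4617 -0.0785] r 11388.6 mean [ 0.4608 -0.0806  0.0397] 161
     all>6mm:  [ 0.4613 -0.0787] 24669.1
green_tray 0.93 ((489.00494384765625, 272.98211669921875), (208.69918823242188, 78.02395629882812), 1.673325777053833) 0.011983537797321586
   blue [0.42067256 0.27869575 0.00457044]
orange_tray 0.62 ((480.3405456542969, -261.17279052734375), (74.59526062011719, 208.2374267578125), 78.73612976074219) 0.012106131047317503
   blue [ 0.54984969 -0.27406923  0.00400828]
```

```bash
cat >> h.py <<'E'
def go(x,y,z,ang=None):
    """print shift in tool axes (cm) & roll (deg) to reach TCP x,y,z with jaw axis at ang deg in the world xy (mod 180)"""
    s=get_state(); T=toolpose(s); d=T[:3,:3].T@(np.array([x,y,z])-T[:3,3])*100
    a=np.degrees(np.arctan2(T[1,2],T[0,2]))
    out=f"tool d {d.round(2)}"
    if ang is not None:
        r=-(ang-a)  # x tool is down
        r=(r+90)%180-90; out+=f" roll {r:.1f}"
    print(out,"jaw",a.round(1),"pos",np.round(s['eef_pos'],4),"t",round(s['t'],2),"F",np.round(s['force'],1),"w",round(s['width'],4),"q6",round(s['q'][5],2))
E
python3 - <<'E'
from h import *
print(toolpose(get_state()).round(3))
go(.4635,.0678,.14,90)
E
```

```text
[[-0.     0.922 -0.388  0.262]
 [ 0.    -0.388 -0.922  0.622]
 [-1.    -0.    -0.     0.244]
 [ 0.     0.     0.     1.   ]]
tool d [10.36 40.08 43.25] roll -22.8 jaw -112.8 pos [0.2621 0.622  0.2436] t 0.95 F [ 2.1 -0.2  0.7] w 0.0875 q6 -0.29
```

Request:
step_arm --pt "0 4 4.3 -2.3 0.3" --pt "0 8 8.6 -4.6 0.3" --pt "0 12 13 -6.9 0.3" --pt "0 16 17.3 -9.2 0.3" --pt "0 20 21.6 -11.4 0.3" --pt "0 24 25.9 -13.7 0.3" --pt "0 28 30.3 -16 0.3" --pt "0 32 34.6 -18.3 0.3" --pt "0 36 38.9 -20.5 0.3" --pt "0 40.1 43.25 -22.8 0.3" --squeeze 20

```text
t: 1.78
eef_pos: [0.4044, 0.2285, 0.244]
ee_rot: [2.422, 1.57, 0.853]
force: [0.2, -0.3, 0.9]
width: 0.0616
```

```bash
python3 -c "
from h import *
go(.4635,.0678,.033,90)"
```

```text
tool d [21.09  5.87 16.09] roll 0.1 jaw -89.9 pos [0.4044 0.2285 0.244 ] t 1.78 F [ 0.2 -0.3  0.9] w 0.0616 q6 0.63
```

Request:
step_arm --pt "0 1.2 3.2 0 0.3" --pt "2 2.4 6.4 0 0.3" --pt "4 3.6 9.6 0 0.3" --pt "7 4.8 12.8 0 0.3" --pt "10 5.87 16.1 0 0.3" --pt "12 5.87 16.1 0 0.3" --pt "14 5.87 16.1 0 0.3" --pt "14 5.87 16.1 0 0.3" --pt "14 5.87 16.1 0 0.3" --pt "14 5.87 16.1 0 0.3"

```text
t: 2.62
eef_pos: [0.4636, 0.0699, 0.1048]
ee_rot: [1.842, 1.569, 0.272]
force: [-0.1, 0.2, 0.1]
width: 0.0614
```

```bash
python3 -c "
from h import *
go(.4635,.0678,.033,90)
f,W=wristframe(); cv2.imwrite('pics/b.png',f['pixels'][:,:,::-1])
m=(W[...,2]>.042)&(W[...,2]<.055)&(np.hypot(W[...,0]-.4635,W[...,1]-.0678)<.03)
print(m.sum(),circ(W[m]),W[m].mean(0))
"
```

```text
tool d [ 7.18 -0.02  0.21] roll -0.0 jaw -90.0 pos [0.4636 0.0699 0.1048] t 2.62 F [-0.1  0.2  0.1] w 0.0614 q6 1.0
1762 (array([0.46518451, 0.06808078]), 14904.129981994629) [0.46650095 0.0681913  0.04639055]
```

View pics/b.png

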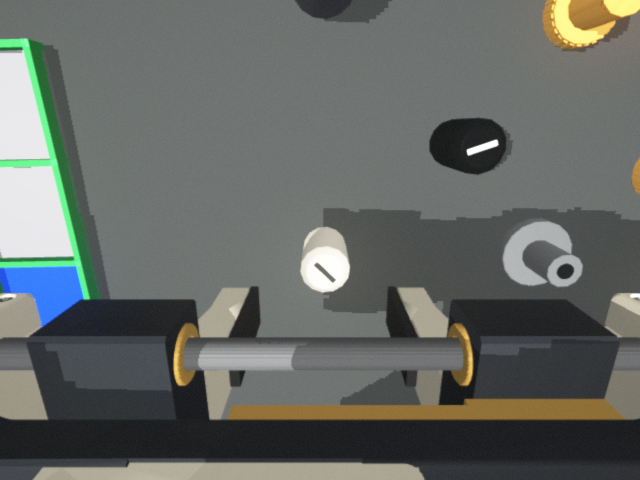

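The white tip stands between the open fingers at (325,265). The wrist and top measurements agree to about 2 mm, so I'll descend and grip.

Request:
step_arm --pt "2 0 0.1 0 0.3" --pt "4 0.1 0.2 0 0.3" --pt "6 0.1 0.2 0 0.3" --pt "7.2 0.1 0.2 0 0.3" --pt "7.2 0.1 0.2 0 0.3" --pt "7.2 0.1 0.2 0 0.9" --pt "7.2 0.1 0.2 0 0.9" --pt "7.2 0.1 0.2 0 0.9" --pt "7.2 0.1 0.2 0 0.9" --pt "7.2 0.1 0.2 0 0.9"

```text
t: 3.5
eef_pos: [0.4642, 0.0676, 0.0324]
ee_rot: [2.113, 1.569, 0.542]
force: [-0.5, -1.1, -0.2]
width: 0.0336
```

```bash
python3 -c "
from h import *
go(.421,.2712,.10,91.3)"
```

```text
tool d [ -6.75  -4.33 -20.36] roll -1.3 jaw -90.0 pos [0.4642 0.0676 0.0324] t 3.5 F [-0.5 -1.1 -0.2] w 0.0336 q6 1.0
```

Request:
step_arm --pt "0 0 0 0 0.9" --pt "0 0 0 0 0.9" --pt "0 0 0 0 0.9" --pt "-2 0 0 0 0.9" --pt "-4 0 0 0 0.9" --pt "-6.7 0 0 0 0.9" --pt "-6.7 -1 -4 0 0.9" --pt "-6.7 -2 -8 -1.3 0.9" --pt "-6.7 -3 -12 -1.3 0.9" --pt "-6.7 -4 -16 -1.3 0.9"

```text
t: 4.33
eef_pos: [0.4233, 0.2286, 0.099]
ee_rot: [2.468, 1.57, 0.918]
force: [1.1, -0.3, -1.4]
width: 0.0292
```

```bash
python3 -c "
from h import *
go(.421,.2712,.036,91.3)"
```

```text
tool d [ 6.31 -0.15 -4.26] roll -0.1 jaw -88.8 pos [0.4233 0.2286 0.099 ] t 4.33 F [ 1.1 -0.3 -1.4] w 0.0292 q6 0.69
```

Request:
step_arm --pt "0 -0.3 -2.2 0 0.9" --pt "0 -0.3 -4.2 0 0.9" --pt "1 -0.3 -4.2 0 0.9" --pt "2 -0.2 -4.2 0 0.9" --pt "3 -0.2 -4.2 0 0.9" --pt "4 -0.2 -4.2 0 0.9" --pt "4 -0.2 -4.2 0 0.9" --pt "4 -0.2 -4.2 0 0.9" --pt "4 -0.2 -4.2 0 0.9" --pt "4 -0.2 -4.2 0 0.9"

```text
t: 5.17
eef_pos: [0.4213, 0.2691, 0.059]
ee_rot: [2.421, 1.57, 0.872]
force: [-0.1, -0.9, 0.2]
width: 0.0297
```

```bash
python3 -c "
from h import *
go(.421,.2712,.036,91.3)
f,W=wristframe(); cv2.imwrite('pics/c.png',f['pixels'][:,:,::-1])
f=grab_frame('top'); cv2.imwrite('pics/c2.png',f['pixels'][:,:,::-1])"
```

```text
tool d [ 2.3  -0.03 -0.21] roll -0.1 jaw -88.8 pos [0.4213 0.2691 0.059 ] t 5.17 F [-0.1 -0.9  0.2] w 0.0297 q6 0.63
```

View pics/c.png

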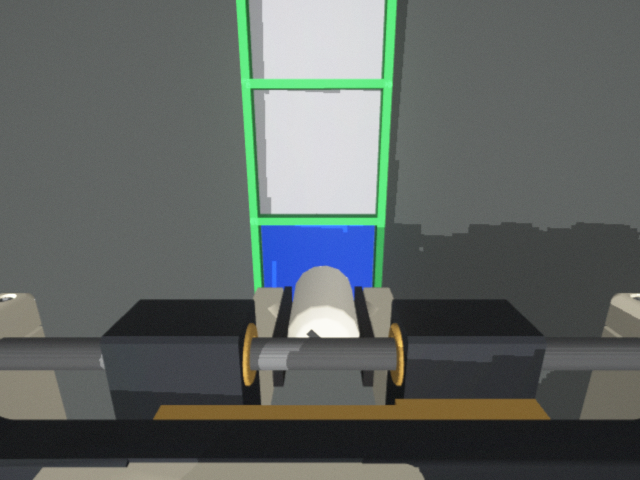

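The white tip is upright in the jaws, centred over the blue bay. Now to lower it and release.

Request:
step_arm --pt "1 0 -0.2 0 0.9" --pt "1.8 0 -0.2 0 0.9" --pt "2.3 0 -0.2 0 0.9" --pt "2.3 0 -0.2 0 0.9" --pt "2.3 0 -0.2 0 0.9" --pt "2.3 0 -0.2 0 0.9" --pt "2.3 0 -0.2 0 0.45" --pt "2.3 0 -0.2 0 0.45" --pt "2.3 0 -0.2 0 0.45" --pt "2.3 0 -0.2 0 0.45"

```text
t: 6.1
eef_pos: [0.421, 0.2713, 0.0356]
ee_rot: [2.41, 1.571, 0.861]
force: [-0.5, 0.1, 0.3]
width: 0.0466
```

```bash
python3 -c "
from h import *
go(.461,-.0784,.10,90)"
```

```text
tool d [-6.44  3.24 35.05] roll 1.3 jaw -88.7 pos [0.421  0.2713 0.0356] t 6.1 F [-0.5  0.1  0.3] w 0.0466 q6 0.63
```

Request:
step_arm --pt "-3 0 0 0 0.45" --pt "-6 0 0 0 0.45" --pt "-8.4 0 1 0 0.4" --pt "-8.4 0.4 5 0 0.35" --pt "-8.4 0.8 9 1.3 0.35" --pt "-8.4 1.2 13 1.3 0.35" --pt "-8.4 1.6 17 1.3 0.35" --pt "-8.4 2 21 1.3 0.35" --pt "-8.4 2.4 25 1.3 0.35" --pt "-8.4 2.8 29 1.3 0.35"

```text
t: 6.93
eef_pos: [0.4552, -0.0199, 0.12]
ee_rot: [1.923, 1.57, 0.352]
force: [0.5, 0.3, 0.7]
width: 0.0568
```

```bash
python3 -c "
from h import *
go(.461,-.0784,.10,90)"
```

```text
tool d [2.   0.58 5.86] roll -0.0 jaw -90.0 pos [ 0.4552 -0.0199  0.12  ] t 6.93 F [0.5 0.3 0.7] w 0.0568 q6 1.18
```

Request:
step_arm --pt "1 0.3 3 0 0.35" --pt "2 0.55 5.85 0 0.35" --pt "2 0.55 5.85 0 0.35" --pt "2 0.55 5.85 0 0.35" --pt "2 0.55 5.85 0 0.35" --pt "2 0.55 5.85 0 0.35" --pt "2 0.55 5.85 0 0.35" --pt "2 0.55 5.85 0 0.35" --pt "2 0.55 5.85 0 0.35" --pt "2 0.55 5.85 0 0.35"

```text
t: 7.77
eef_pos: [0.4609, -0.076, 0.0998]
ee_rot: [1.794, 1.57, 0.224]
force: [-1.0, -0.5, -0.1]
width: 0.0569
```

```bash
cat >> h.py <<'E'
def check(x,y,h,name):
    f,W=wristframe(); cv2.imwrite(name,f['pixels'][:,:,::-1])
    m=(W[...,2]>h-.006)&(W[...,2]<h+.006)&(np.hypot(W[...,0]-x,W[...,1]-y)<.03)
    print(m.sum(),*circ(W[m]))
E
python3 -c "
from h import *
go(.461,-.0784,.033,90)
check(.461,-.0784,.04,'pics/d.png')
f=grab_frame('top'); W=world(f); d=masks_of('white_tip','top')
print([(q['conf'],q['extent'],np.nanmax(W[q['mask']][:,2]),circ(W[q['mask']&(W[...,2]>.04)])) for q in d[:1]])
"
```

```text
tool d [6.68 0.01 0.24] roll 0.0 jaw -90.0 pos [ 0.4609 -0.076   0.0998] t 7.77 F [-1.  -0.5 -0.1] w 0.0569 q6 1.31
1027 [ 0.46252271 -0.07868462] 10957.115173339844
[]
```

View pics/d.png

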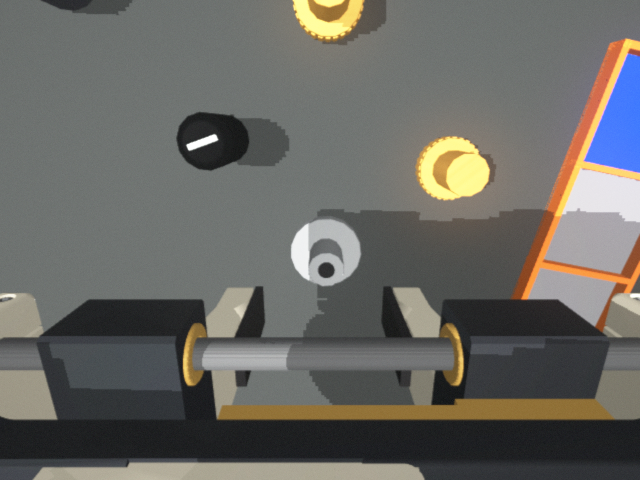

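The wheel hub is at (326,268), centred between the fingers.

Request:
step_arm --pt "2 0 0.2 0 0.35" --pt "4 0.1 0.2 0 0.35" --pt "6 0.1 0.2 0 0.35" --pt "6.7 0.1 0.2 0 0.35" --pt "6.7 0.1 0.2 0 0.35" --pt "6.7 0.1 0.2 0 0.95" --pt "6.7 0.1 0.2 0 0.95" --pt "6.7 0.1 0.2 0 0.95" --pt "6.7 0.1 0.2 0 0.95" --pt "6.7 0.1 0.2 0 0.95" --squeeze 25

```text
t: 8.75
eef_pos: [0.4622, -0.0784, 0.0333]
ee_rot: [1.795, 1.569, 0.223]
force: [0.4, -0.2, -0.2]
width: 0.029
```

Request:
step_arm --pt "0 0 0 0 0.95" --pt "0 0 0 0 0.95" --pt "0 0 0 0 0.95" --pt "0 0 0 0 0.95" --pt "0 0 0 0 0.95" --pt "-2 0 0 0 0.95" --pt "-4 0 0 0 0.95" --pt "-6 0 0 0 0.95" --pt "-8 0 0 0 0.95" --pt "-8 0 0 0 0.95"

```text
t: 9.58
eef_pos: [0.4638, -0.0783, 0.116]
ee_rot: [1.684, 1.565, 0.114]
force: [1.2, 0.1, -1.0]
width: 0.0214
```

```bash
python3 -c "
from h import *
go(.557,.2742,.115,91.3)"
```

```text
tool d [  0.17   9.32 -35.26] roll -1.3 jaw -90.0 pos [ 0.4638 -0.0783  0.116 ] t 9.58 F [ 1.2  0.1 -1. ] w 0.0214 q6 1.32
```

Request:
step_arm --pt "0 1 -3.6 0 0.95" --pt "0 2 -7.4 0 0.95" --pt "0 3 -11.2 0 0.95" --pt "0 4 -15 -1.3 0.95" --pt "0 5 -18.8 -1.3 0.95" --pt "0 6 -22.6 -1.3 0.95" --pt "0 7 -26.4 -1.3 0.95" --pt "0 8 -30 -1.3 0.95" --pt "0 9.2 -33.5 -1.3 0.95" --pt "0 9.3 -35.2 -1.3 0.95"

```text
t: 10.42
eef_pos: [0.5564, 0.2772, 0.1116]
ee_rot: [1.758, 1.57, 0.211]
force: [0.7, 0.5, -0.4]
width: 0.0211
```

```bash
python3 -c "
from h import *
go(.557,.2742,.0365,91.3)"
```

```text
tool d [7.51 0.04 0.31] roll 0.1 jaw -88.6 pos [0.5564 0.2772 0.1116] t 10.42 F [ 0.7  0.5 -0.4] w 0.0211 q6 0.82
```

Request:
step_arm --pt "0.5 0 0 0 0.95" --pt "1.5 0 0 0 0.95" --pt "2.5 0 0 0 0.95" --pt "3.5 0 0 0 0.95" --pt "4 0 0 0 0.95" --pt "4 0 0 0 0.95" --pt "4 0 0 0 0.95" --pt "4 0 0 0 0.95" --pt "4 0 0 0 0.95" --pt "4 0 0 0 0.95"

```text
t: 11.25
eef_pos: [0.5554, 0.2735, 0.0732]
ee_rot: [2.286, 1.57, 0.737]
force: [0.8, -0.2, -0.9]
width: 0.0215
```

```bash
python3 -c "
from h import *
go(.557,.2742,.0365,91.3)
check(.557,.2742,.079,'pics/e.png')
f=grab_frame('top'); cv2.imwrite('pics/e2.png',f['pixels'][:,:,::-1])"
```

```text
tool d [ 3.67  0.16 -0.06] roll -0.1 jaw -88.8 pos [0.5554 0.2735 0.0732] t 11.25 F [ 0.8 -0.2 -0.9] w 0.0215 q6 0.82
2376 [0.56723975 0.27307391] 22848.07586669922
```

View pics/e.png

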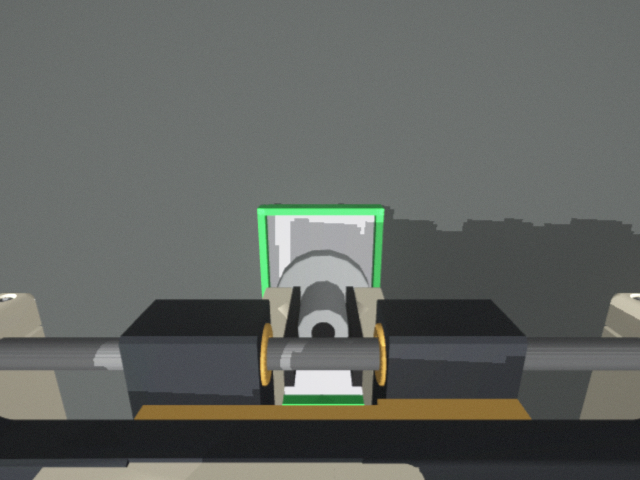

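The wheel is upright and lies within the bay, centred in y. Lowering and releasing.

Request:
step_arm --pt "1 0.1 0 0 0.95" --pt "2 0.1 0 0 0.95" --pt "3 0.1 0 0 0.95" --pt "3.6 0.1 0 0 0.95" --pt "3.65 0.1 0 0 0.95" --pt "3.65 0.1 0 0 0.95" --pt "3.65 0.1 0 0 0.5" --pt "3.65 0.1 0 0 0.5" --pt "3.65 0.1 0 0 0.5" --pt "3.65 0.1 0 0 0.5"

```text
t: 12.18
eef_pos: [0.5561, 0.2734, 0.036]
ee_rot: [2.186, 1.571, 0.637]
force: [-0.3, 0.8, 0.1]
width: 0.0413
```

```bash
python3 -c "
from h import *
go(.5345,-.015,.10,90)"
```

```text
tool d [-6.4  -2.79 28.79] roll 1.3 jaw -88.7 pos [0.5561 0.2734 0.036 ] t 12.18 F [-0.3  0.8  0.1] w 0.0413 q6 0.82
```

Request:
step_arm --pt "-3 0 0 0 0.5" --pt "-6 0 0 0 0.45" --pt "-8.4 0 0 0 0.4" --pt "-8.4 -0.4 4 1.3 0.35" --pt "-8.4 -0.8 8 1.3 0.35" --pt "-8.4 -1.2 12 1.3 0.35" --pt "-8.4 -1.6 16 1.3 0.35" --pt "-8.4 -2 20 1.3 0.35" --pt "-8.4 -2.4 24 1.3 0.35" --pt "-8.4 -2.8 27 1.3 0.35"

```text
t: 13.02
eef_pos: [0.5332, 0.0004, 0.1203]
ee_rot: [1.933, 1.57, 0.36]
force: [0.9, 0.3, -0.7]
width: 0.057
```

Request:
step_arm --pt "1 0 1.8 0 0.35" --pt "2 0 1.8 0 0.35" --pt "2 0 1.8 0 0.35" --pt "2 0 1.8 0 0.35" --pt "2 0 1.8 0 0.35" --pt "2 0 1.8 0 0.35" --pt "2 0 1.8 0 0.35" --pt "2 0 1.8 0 0.35" --pt "2 0 1.8 0 0.35" --pt "2 0 1.8 0 0.35"

```text
t: 13.85
eef_pos: [0.534, -0.0149, 0.1002]
ee_rot: [1.953, 1.571, 0.382]
force: [0.8, 0.2, -0.3]
width: 0.057
```

```bash
python3 -c "
from h import *
go(.5345,-.015,.033,90)
check(.5345,-.015,.048,'pics/f.png')
f=grab_frame('top'); cv2.imwrite('pics/f2.png',f['pixels'][:,:,::-1])"
```

```text
tool d [6.72 0.05 0.01] roll -0.0 jaw -90.0 pos [ 0.534  -0.0149  0.1002] t 13.85 F [ 0.8  0.2 -0.3] w 0.057 q6 1.23
1840 [ 0.53633325 -0.01461257] 15016.741752624512
```

View pics/f.png

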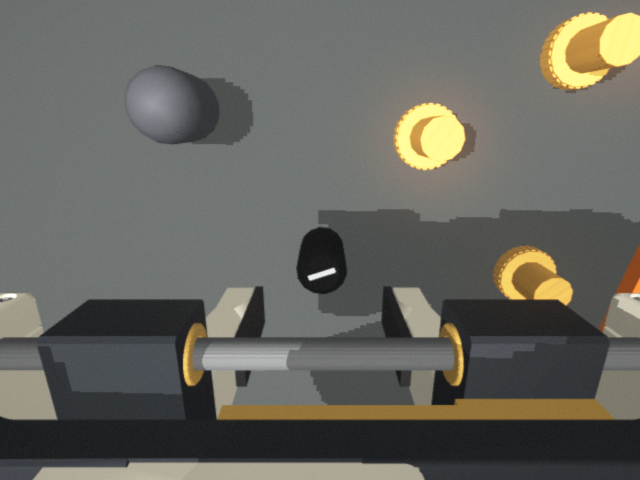

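View pics/f2.png

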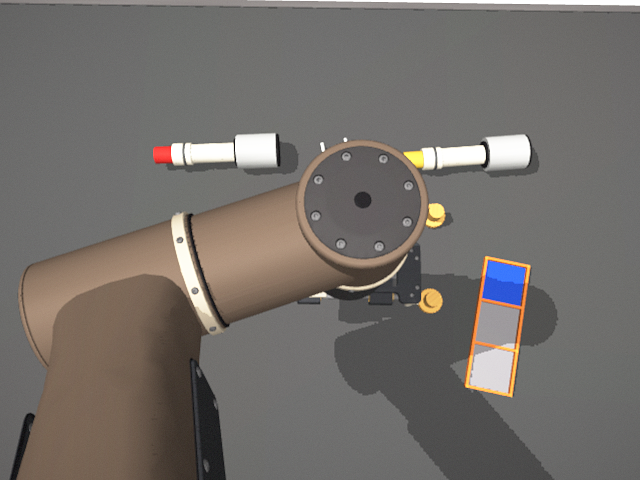

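The black tip is at (322,262), between the fingers. In the top view the arm hides the green tray, so I'll check that later. Gripping.

Request:
step_arm --pt "2 0.1 0 0 0.35" --pt "4 0.1 0 0 0.35" --pt "6 0.1 0 0 0.35" --pt "6.7 0.1 0 0 0.35" --pt "6.7 0.1 0 0 0.9" --pt "6.7 0.1 0 0 0.9" --pt "6.7 0.1 0 0 0.9" --pt "6.7 0.1 0 0 0.9" --pt "6.7 0.1 0 0 0.9" --pt "6.7 0.1 0 0 0.9" --squeeze 20

```text
t: 14.78
eef_pos: [0.5356, -0.015, 0.0341]
ee_rot: [1.815, 1.569, 0.243]
force: [-1.9, 0.3, 5.4]
width: 0.0296
```

Request:
step_arm --pt "0 0 0 0 0.9" --pt "0 0 0 0 0.9" --pt "0 0 0 0 0.9" --pt "-2 0 0 0 0.9" --pt "-4 0 0 0 0.9" --pt "-6 0 0 0 0.9" --pt "-8 0 0 0 0.9" --pt "-8 0 0 4 0.9" --pt "-8 0 0 8 0.9" --pt "-8 0 0 11.5 0.9"

```text
t: 15.62
eef_pos: [0.535, -0.0151, 0.1138]
ee_rot: [2.26, 1.569, 0.483]
force: [0.0, 0.3, 0.0]
width: 0.0296
```

```bash
python3 -c "
from h import *
go(.547,-.275,.115,78.5)"
```

```text
tool d [-0.14  6.48 25.2 ] roll -0.3 jaw -101.8 pos [ 0.535  -0.0151  0.1138] t 15.62 F [0.  0.3 0. ] w 0.0296 q6 1.03
```

Request:
step_arm --pt "0 1 3.8 0 0.9" --pt "0 2 7.6 0 0.9" --pt "0 3 11.4 0 0.9" --pt "0 4 15.2 0 0.9" --pt "0 5 19 0 0.9" --pt "0 6 22.8 0 0.9" --pt "0 6.5 25.2 0 0.9" --pt "2 6.5 25.2 0 0.9" --pt "4 6.5 25.2 0 0.9" --pt "4 6.5 25.2 0 0.9"

```text
t: 16.45
eef_pos: [0.5453, -0.2751, 0.0693]
ee_rot: [-1.704, 1.565, 2.804]
force: [-1.2, 0.9, -1.1]
width: 0.0297
```

```bash
python3 -c "
from h import *
go(.547,-.275,.0375,78.5)
check(.547,-.275,.089,'pics/g.png')
f=grab_frame('side'); cv2.imwrite('pics/g2.png',f['pixels'][:,:,::-1])"
```

```text
tool d [ 3.18  0.18 -0.04] roll -0.2 jaw -101.7 pos [ 0.5453 -0.2751  0.0693] t 16.45 F [-1.2  0.9 -1.1] w 0.0297 q6 1.52
1144 [ 0.55720654 -0.27816144] 26358.806610107422
```

View pics/g.png

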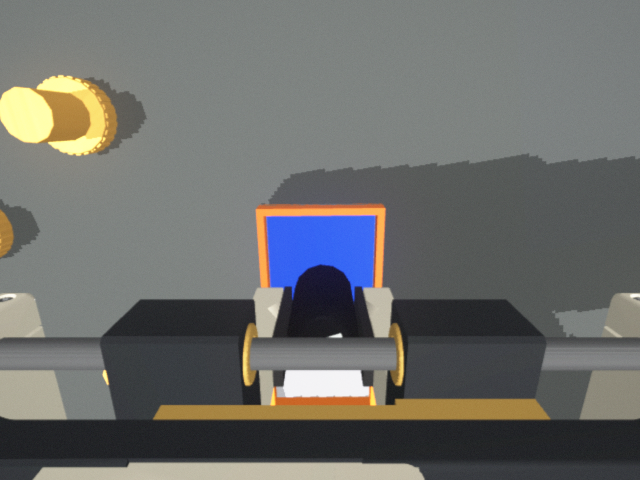

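View pics/g2.png

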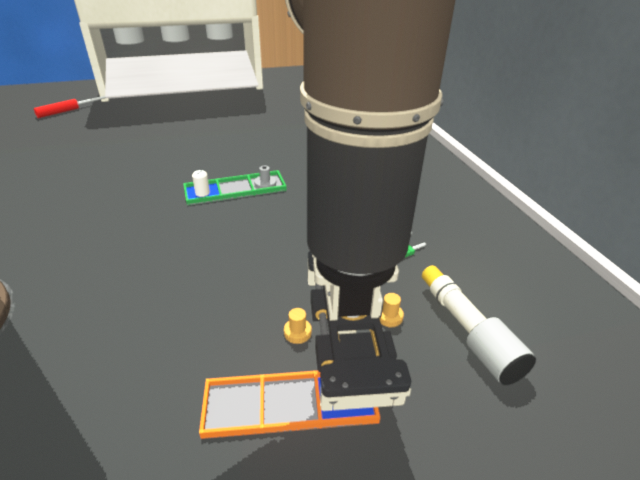

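In the side view the white tip stands in the green tray's blue bay at (201,183) and the wheel lies flat in the end bay at (265,178). The black tip is over the orange tray's blue bay.

Request:
step_arm --pt "1 0.1 0 0 0.9" --pt "2 0.1 0 0 0.9" --pt "2.8 0.1 0 0 0.9" --pt "3.2 0.1 0 0 0.9" --pt "3.25 0.1 0 0 0.9" --pt "3.25 0.1 0 0 0.9" --pt "3.25 0.1 0 0 0.45" --pt "3.25 0.1 0 0 0.45" --pt "3.25 0.1 0 0 0.45" --pt "3.25 0.1 0 0 0.45"

```text
t: 17.38
eef_pos: [0.5494, -0.2754, 0.041]
ee_rot: [1.547, 1.57, -0.225]
force: [1.3, -0.3, 1.0]
width: 0.0468
```

```bash
python3 -c "
from h import *
go(.6095,-.0795,.115,90)"
```

```text
tool d [ -7.4    1.97 -20.39] roll -11.5 jaw -101.5 pos [ 0.5494 -0.2754  0.041 ] t 17.38 F [ 1.3 -0.3  1. ] w 0.0468 q6 1.52
```

Request:
step_arm --pt "-2 0 0 0 0.45" --pt "-4 0 0 0 0.45" --pt "-6 0 0 0 0.45" --pt "-8 0 0 0 0.45" --pt "-8 0 -4 -4 0.35" --pt "-8 0 -8 -8 0.35" --pt "-8 0 -12 -11.5 0.35" --pt "-8 0 -12 -11.5 0.35" --pt "-8 0 -12 -11.5 0.35" --pt "-8 0 -12 -11.5 0.35"

```text
t: 18.22
eef_pos: [0.5732, -0.1575, 0.1208]
ee_rot: [1.366, 1.571, -0.205]
force: [-1.0, -0.1, -0.1]
width: 0.0572
```

```bash
python3 -c "
from h import *
go(.6095,-.0795,.10,90)
f=grab_frame('side'); W=world(f); cv2.imwrite('pics/h2.png',f['pixels'][:,:,::-1])
for n in ['black_tip','white_tip','alu_wheel']:
  for q in masks_of(n,'side')[:1]:
    p=W[q['mask']]; print(n,q['conf'],q['extent'],p[:,2].max(),p[:,2].min(),circ(p[p[:,2]>.015]))
f=grab_frame('top'); W=world(f); cv2.imwrite('pics/h.png',f['pixels'][:,:,::-1])
for q in masks_of('black_tip','top')[:1]:
    p=W[q['mask']]; print(q['conf'],q['extent'],p[:,2].max(),p[:,2].min(),circ(p[p[:,2]>.015]))
"
```

```text
tool d [ 2.08  3.62 -7.8 ] roll -0.0 jaw -90.0 pos [ 0.5732 -0.1575  0.1208] t 18.22 F [-1.  -0.1 -0.1] w 0.0572 q6 1.51
black_tip 0.94 [334.3, 365.5, 359.4, 406.5] nan nan (array([ 0.54834875, -0.27602499]), 15304.605484008789)
white_tip 0.58 [193.0, 172.5, 210.3, 190.9] 0.0533630755256192 0.006841219078585037 (array([0.42038742, 0.26737482]), 15539.100646972656)
alu_wheel 0.7 [183.4, 170.7, 282.5, 205.2] nan nan (array([0.4706347 , 0.27315811]), 65335.777282714844)
0.64 [491.2, 269.1, 522.8, 290.0] nan nan (array([ 0.54072253, -0.25431677]), 35899.60479736328)
```

View pics/h2.png

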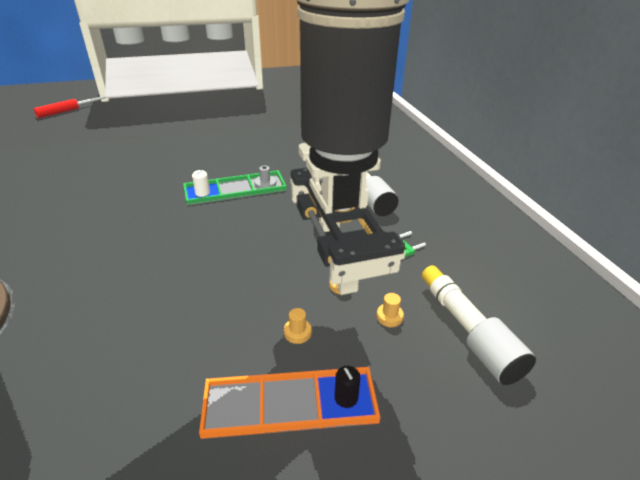

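The black tip stands upright in the orange blue bay at (347,387). Next is the leftmost nut.

Request:
step_arm --pt "0 1.3 -2.6 0 0.35" --pt "0 2.6 -5.2 0 0.35" --pt "1 3.6 -7.8 0 0.35" --pt "2 3.6 -7.8 0 0.35" --pt "2 3.6 -7.8 0 0.35" --pt "2 3.6 -7.8 0 0.35" --pt "2 3.6 -7.8 0 0.35" --pt "2 3.6 -7.8 0 0.35" --pt "2 3.6 -7.8 0 0.35" --pt "2 3.6 -7.8 0 0.35"

```text
t: 19.35
eef_pos: [0.6093, -0.0804, 0.1011]
ee_rot: [1.686, 1.57, 0.114]
force: [0.5, 1.2, 0.1]
width: 0.0569
```

```bash
python3 -c "
from h import *
go(.6095,-.0795,.034,90)
check(.6095,-.0795,.04,'pics/i.png')
"
```

```text
tool d [ 6.71  0.01 -0.08] roll -0.1 jaw -90.1 pos [ 0.6093 -0.0804  0.1011] t 19.35 F [0.5 1.2 0.1] w 0.0569 q6 1.38
1195 [ 0.61088818 -0.07952083] 11990.029335021973
```

View pics/i.png

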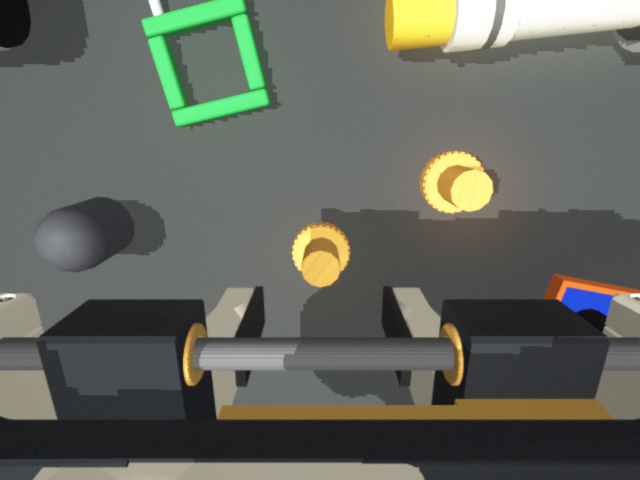

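The correct nut is at (321,265) between the fingers, and the look-alike is off to the right at (470,188).

Request:
step_arm --pt "2 0.1 -0.1 0 0.35" --pt "4 0.1 -0.1 0 0.35" --pt "6 0.1 -0.1 0 0.35" --pt "6.7 0.1 -0.1 0 0.35" --pt "6.7 0.1 -0.1 0 0.35" --pt "6.7 0.1 -0.1 0 0.95" --pt "6.7 0.1 -0.1 0 0.95" --pt "6.7 0.1 -0.1 0 0.95" --pt "6.7 0.1 -0.1 0 0.95" --pt "6.7 0.1 -0.1 0 0.95" --squeeze 25

```text
t: 20.23
eef_pos: [0.6107, -0.0787, 0.0344]
ee_rot: [1.721, 1.569, 0.149]
force: [0.3, 0.0, 0.0]
width: 0.0295
```

Request:
step_arm --pt "0 0 0 0 0.95" --pt "0 0 0 0 0.95" --pt "0 0 0 0 0.95" --pt "0 0 0 0 0.95" --pt "-2 0 0 0 0.95" --pt "-4 0 0 0 0.95" --pt "-6 0 0 0 0.95" --pt "-8.5 0 0 4 0.95" --pt "-8.5 0 0 8 0.95" --pt "-8.5 0 0 11.5 0.95"

```text
t: 21.07
eef_pos: [0.6111, -0.0786, 0.1202]
ee_rot: [1.962, 1.568, 0.186]
force: [-0.3, -0.3, -2.3]
width: 0.0234
```

```bash
python3 -c "
from h import *
go(.4803,-.2615,.118,78.5)"
```

```text
tool d [ 0.17 -9.08 20.57] roll -0.2 jaw -101.7 pos [ 0.6111 -0.0786  0.1202] t 21.07 F [-0.3 -0.3 -2.3] w 0.0234 q6 1.18
```

Request:
step_arm --pt "0 -1.5 3.4 0 0.95" --pt "0 -3 6.8 0 0.95" --pt "0 -4.5 10.2 0 0.95" --pt "0 -6 13.6 0 0.95" --pt "0 -7.5 17 0 0.95" --pt "0 -9.1 20.6 0 0.95" --pt "0 -9.1 20.6 0 0.95" --pt "2 -9.1 20.6 0 0.95" --pt "4 -9.1 20.6 0 0.95" --pt "4 -9.1 20.6 0 0.95"

```text
t: 21.9
eef_pos: [0.477, -0.262, 0.0752]
ee_rot: [-1.692, 1.565, 2.817]
force: [-0.9, 0.1, -1.3]
width: 0.0237
```

Request:
step_arm --pt "0 0 0 0 0.95" --pt "0 0 0 0 0.95" --pt "0 0 0 0 0.95" --pt "0 0 0 0 0.95" --pt "0 0 0 0 0.95" --pt "0 0 0 0 0.95" --pt "0 0 0 0 0.95" --pt "0 0 0 0 0.95" --pt "0 0 0 0 0.95" --pt "0 0 0 0 0.95"

```text
t: 22.73
eef_pos: [0.4798, -0.2624, 0.0786]
ee_rot: [1.558, 1.571, -0.215]
force: [-0.2, 0.0, -1.7]
width: 0.0231
```

```bash
python3 -c "
from h import *
go(.4803,-.2615,.038,78.5)
check(.4803,-.2615,.085,'pics/j.png')
"
```

```text
tool d [ 4.06  0.03 -0.09] roll -0.0 jaw -101.5 pos [ 0.4798 -0.2624  0.0786] t 22.73 F [-0.2  0.  -1.7] w 0.0231 q6 1.51
2572 [ 0.49168689 -0.26537378] 24067.352294921875
```

View pics/j.png

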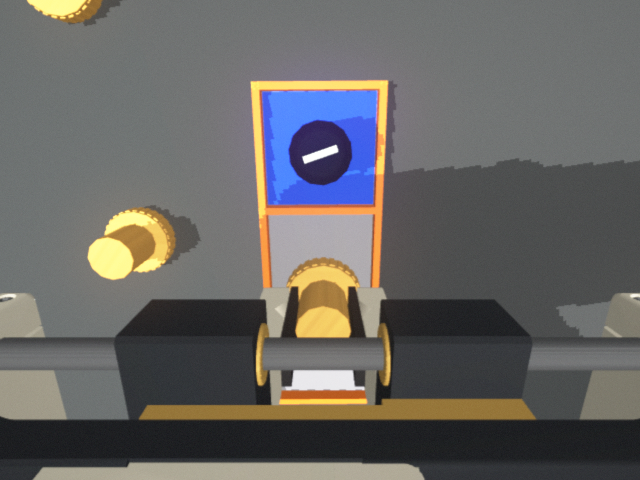

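The nut is held upright over the middle bay, and the black tip stands in the blue bay at (320,153).

Request:
step_arm --pt "1 0 -0.1 0 0.95" --pt "2 0 -0.1 0 0.95" --pt "3 0 -0.1 0 0.95" --pt "3.8 0 -0.1 0 0.95" --pt "4.05 0 -0.1 0 0.95" --pt "4.05 0 -0.1 0 0.95" --pt "4.05 0 -0.1 0 0.5" --pt "4.05 0 -0.1 0 0.5" --pt "4.05 0 -0.1 0 0.5" --pt "4.05 0 -0.1 0 0.5"

```text
t: 23.62
eef_pos: [0.4801, -0.2614, 0.038]
ee_rot: [0.939, 1.571, -0.834]
force: [0.0, 0.5, -0.6]
width: 0.0418
```

Request:
step_arm --pt "-2 0 0 0 0.5" --pt "-4 0 0 0 0.5" --pt "-6 0 0 0 0.5" --pt "-8 0 0 0 0.4" --pt "-8 0 0 -4 0.25" --pt "-8 0 0 -8 0.25" --pt "-8 0 0 -11.5 0.25" --pt "-8 0 0 -11.5 0.25" --pt "-8 0 0 -11.5 0.25" --pt "-8 0 0 -11.5 0.25"

```text
t: 24.45
eef_pos: [0.48, -0.2614, 0.118]
ee_rot: [-1.751, 1.571, 2.959]
force: [-1.0, 0.3, -0.1]
width: 0.0655
```

```bash
python3 -c "
from h import *
go(.6255,.0685,.115,90)"
```

```text
tool d [  0.3   14.46 -33.03] roll -0.2 jaw -90.2 pos [ 0.48   -0.2614  0.118 ] t 24.45 F [-1.   0.3 -0.1] w 0.0655 q6 1.71
```

Request:
step_arm --pt "0 1.6 -3.7 0 0.25" --pt "0 3.2 -7.4 0 0.25" --pt "0 4.8 -11 0 0.25" --pt "0 6.4 -14.7 0 0.25" --pt "0 8 -18.4 0 0.25" --pt "0 9.6 -22 0 0.25" --pt "0 11.2 -25.7 0 0.25" --pt "0 12.8 -29.3 0 0.25" --pt "0 14.4 -33 0 0.25" --pt "0 14.4 -33 0 0.25"

```text
t: 25.28
eef_pos: [0.6273, 0.0742, 0.1178]
ee_rot: [1.729, 1.569, 0.16]
force: [0.8, 0.2, 0.6]
width: 0.0658
```

Request:
step_arm --pt "0 0 0 0 0.25" --pt "0 0 0 0 0.25" --pt "0 0 0 0 0.25" --pt "0 0 0 0 0.25" --pt "0 0 0 0 0.25" --pt "0 0 0 0 0.25" --pt "0 0 0 0 0.25" --pt "0 0 0 0 0.25" --pt "0 0 0 0 0.25" --pt "0 0 0 0 0.25"

```text
t: 26.12
eef_pos: [0.6243, 0.0684, 0.1181]
ee_rot: [1.732, 1.571, 0.16]
force: [-0.3, 1.2, -0.4]
width: 0.0657
```

```bash
python3 -c "
from h import *
go(.626,.0685,.029,90)
check(.626,.0685,.048,'pics/k.png')
f=grab_frame('top'); cv2.imwrite('pics/k2.png',f['pixels'][:,:,::-1])
"
```

```text
tool d [ 8.91  0.17 -0.01] roll -0.1 jaw -90.1 pos [0.6243 0.0684 0.1181] t 26.12 F [-0.3  1.2 -0.4] w 0.0657 q6 1.15
1918 [0.62802203 0.06874594] 17061.81526184082
```

View pics/k.png

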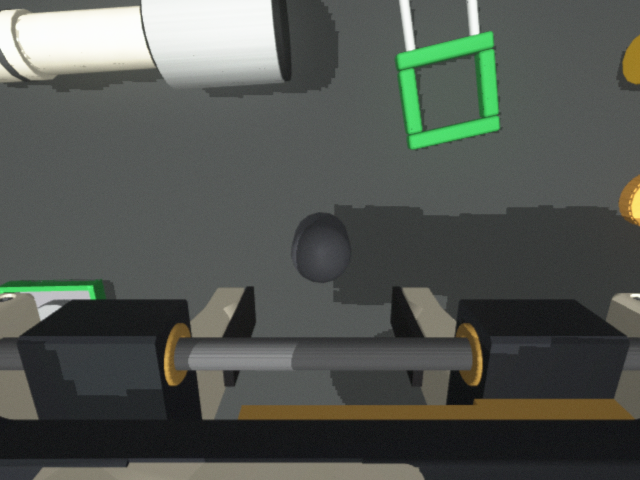

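View pics/k2.png

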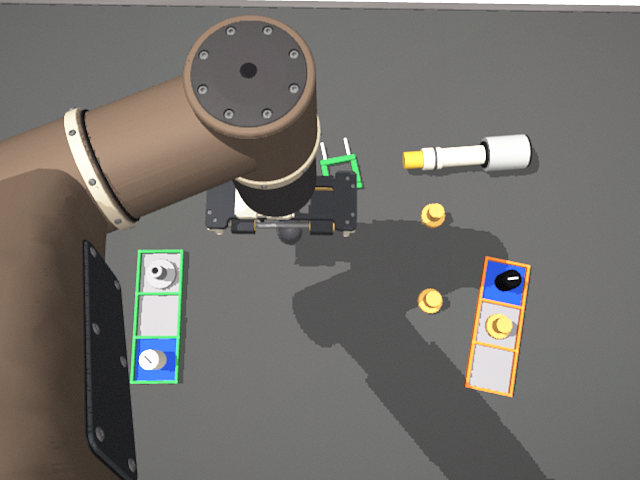

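Four parts are placed well: wheel (160,272), white tip (151,360), black tip (508,279) and nut (499,326). The dome is between the fingers at (321,247).

Request:
step_arm --pt "2 0.2 0 0 0.25" --pt "4 0.2 0 0 0.25" --pt "6 0.2 0 0 0.25" --pt "8 0.2 0 0 0.25" --pt "8.9 0.2 0 0 0.25" --pt "8.9 0.2 0 0 0.25" --pt "8.9 0.2 0 0 0.9" --pt "8.9 0.2 0 0 0.9" --pt "8.9 0.2 0 0 0.9" --pt "8.9 0.2 0 0 0.9" --squeeze 35

```text
t: 27.05
eef_pos: [0.627, 0.0688, 0.0303]
ee_rot: [1.933, 1.569, 0.361]
force: [-0.2, -0.4, 0.4]
width: 0.0446
```

Request:
step_arm --pt "0 0 0 0 0.9" --pt "0 0 0 0 0.9" --pt "0 0 0 0 0.9" --pt "0 0 0 0 0.9" --pt "-2 0 0 0 0.9" --pt "-4 0 0 0 0.9" --pt "-6 0 0 0 0.9" --pt "-8.8 0 0 4 0.9" --pt "-8.8 0 0 8 0.9" --pt "-8.8 0 0 11.5 0.9"

```text
t: 27.88
eef_pos: [0.6272, 0.0689, 0.1191]
ee_rot: [2.19, 1.567, 0.414]
force: [-0.3, -0.1, -2.0]
width: 0.0389
```

```bash
python3 -c "
from h import *
go(.4137,-.248,.117,78.5)"
```

```text
tool d [  0.1  -14.45  35.37] roll -0.3 jaw -101.8 pos [0.6272 0.0689 0.1191] t 27.88 F [-0.3 -0.1 -2. ] w 0.0389 q6 0.95
```

Request:
step_arm --pt "0 -1.4 3.5 0 0.9" --pt "0 -2.9 7.1 0 0.9" --pt "0 -4.3 10.6 0 0.9" --pt "0 -5.8 14.1 0 0.9" --pt "0 -7.2 17.7 0 0.9" --pt "0 -8.7 21.2 0 0.9" --pt "0 -10.1 24.8 0 0.9" --pt "0 -11.6 28.3 0 0.9" --pt "0 -13 31.8 0 0.9" --pt "0 -14.4 35.3 0 0.9"

```text
t: 28.72
eef_pos: [0.4129, -0.2496, 0.1171]
ee_rot: [2.79, 1.571, 1.017]
force: [1.3, 0.0, -1.5]
width: 0.0388
```

Request:
step_arm --pt "0 0 0 0 0.9" --pt "0 0 0 0 0.9" --pt "1 0 0 0 0.9" --pt "2 0 0 0 0.9" --pt "3 0 0 0 0.9" --pt "3 0 0 0 0.9" --pt "3 0 0 0 0.9" --pt "3 0 0 0 0.9" --pt "3 0 0 0 0.9" --pt "3 0 0 0 0.9"

```text
t: 29.55
eef_pos: [0.4151, -0.2484, 0.0876]
ee_rot: [1.571, 1.57, -0.201]
force: [0.4, 0.1, -1.7]
width: 0.0386
```

```bash
python3 -c "
from h import *
go(.4137,-.248,.034,78.5)
check(.4137,-.248,.085,'pics/l.png')
"
```

```text
tool d [ 5.36 -0.15 -0.01] roll -0.0 jaw -101.5 pos [ 0.4151 -0.2484  0.0876] t 29.55 F [ 0.4  0.1 -1.7] w 0.0386 q6 1.5
1558 [ 0.42640549 -0.25057991] 26807.693481445312
```

View pics/l.png

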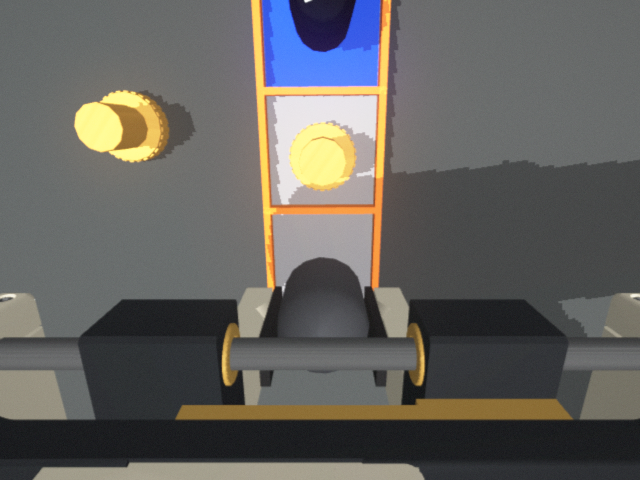

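The dome is held upright over the end bay, and the nut stands flat in the middle bay at (322,157). Lowering.

Request:
step_arm --pt "1.5 -0.1 0 0 0.9" --pt "3 -0.1 0 0 0.9" --pt "4.2 -0.1 0 0 0.9" --pt "5 -0.1 0 0 0.9" --pt "5.35 -0.1 0 0 0.9" --pt "5.35 -0.1 0 0 0.9" --pt "5.35 -0.1 0 0 0.9" --pt "5.35 -0.1 0 0 0.35" --pt "5.35 -0.1 0 0 0.35" --pt "5.35 -0.1 0 0 0.35"

```text
t: 30.43
eef_pos: [0.414, -0.2484, 0.034]
ee_rot: [1.549, 1.57, -0.223]
force: [-0.2, 0.6, 0.0]
width: 0.0533
```

Request:
step_arm --pt "0 0 0 0 0.35" --pt "0 0 0 0 0.35" --pt "-2 0 0 0 0.35" --pt "-4 0 0 0 0.35" --pt "-6 0 0 0 0.35" --pt "-9 0 0 0 0.35" --pt "-12 0 0 0 0.35" --pt "-12 0 -4 0 0.35" --pt "-12 0 -8 0 0.35" --pt "-12 0 -12 0 0.35"

```text
t: 31.27
eef_pos: [0.4377, -0.13, 0.1544]
ee_rot: [1.955, 1.569, 0.18]
force: [0.2, 0.7, -0.4]
width: 0.057
```

Request:
step_arm --pt "0 0 -4 0 0.35" --pt "0 0 -8 0 0.35" --pt "0 0 -12 0 0.35" --pt "0 0 -12 0 0.35" --pt "0 0 -12 0 0.35" --pt "0 0 -12 0 0.35" --pt "0 0 -12 0 0.35" --pt "0 0 -12 0 0.35" --pt "0 0 -12 0 0.35" --pt "0 0 -12 0 0.35"

```text
t: 32.1
eef_pos: [0.4615, -0.0141, 0.1535]
ee_rot: [-0.848, 1.571, -2.622]
force: [0.1, 0.6, 0.6]
width: 0.0566
```

```bash
python3 -c "
from h import *
s=get_state(); print(s['eef_pos'],s['t'])
for c in ['top','side']:
  f=grab_frame(c); cv2.imwrite('pics/m_%s.png'%c,f['pixels'][:,:,::-1])
"
```

```text
[ 0.46149251 -0.0140914   0.153548  ] 32.1
```

View pics/m_top.png

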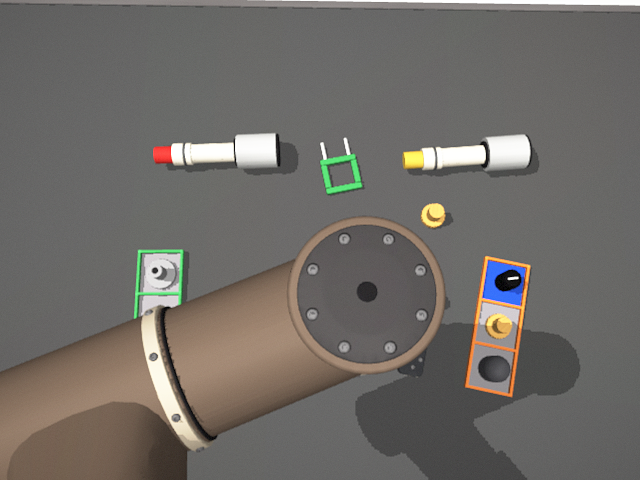

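View pics/m_side.png

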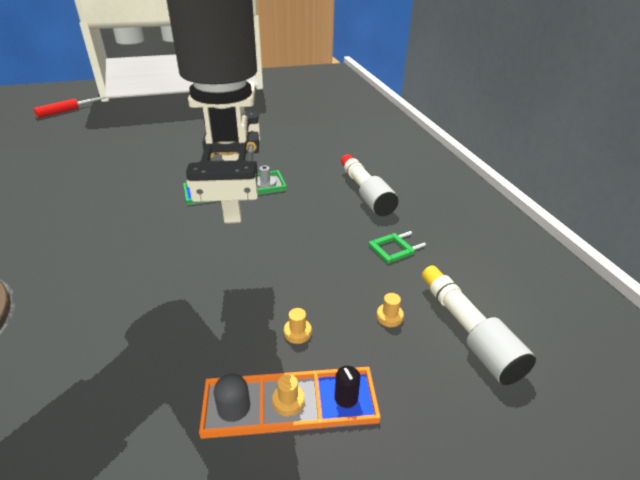

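The orange tray holds the dome (232,396), nut (289,393) and black tip (347,386), all upright. The handpieces and frame haven't moved. One last height check, then I'll hand in.

```bash
python3 -c "
from h import *
f=grab_frame('side'); W=world(f)
for n,(x,y) in dict(dome=(.4137,-.248),nut=(.4803,-.2615),black=(.547,-.275),wheel=(.557,.274)).items():
  m=(np.hypot(W[...,0]-x,W[...,1]-y)<.03)&(W[...,2]>.018)&(W[...,2]<.07)
  print(n,'top z',np.nanpercentile(W[m][:,2],98).round(4),circ(W[m]))
print(job_done())
"
```

```text
dome top z 0.0538 (array([ 0.4134787 , -0.24976259]), 19752.744674682617)
nut top z 0.0448 (array([ 0.47763849, -0.26167914]), 12668.149948120117)
black top z 0.0527 (array([ 0.54775177, -0.27610263]), 15128.412246704102)
wheel top z 0.045 (array([0.55467218, 0.27198578]), 12397.249221801758)
the job is handed in; nothing more can be done
None
```

Both kits are made up and the job is handed in at about 32 s of the 112 s allowed. It reports no verdict.

- **Green tray:** the white tip stands in the blue bay. The aluminium wheel is in the plain end bay.
- **Orange tray:** the black tip stands in the blue bay, the brass nut is in the middle bay and the steel dome in the end bay. The nut is the one that started farthest to the robot's left; the two look-alikes were left alone.

**Last checks:**
- **Heights and positions:** the tops of the dome, nut, black tip and wheel measured 53.8, 44.8, 52.7 and 45.0 mm. That is each part's height plus the 3 mm floor, within 2 mm. Positions are within about 3 mm of the bay centres.
- **White tip:** the arm hid it in the final pictures. It was seen upright in its bay at 26 s, and the arm did not go near it after that.
- **Black tip:** I released it a few millimetres above the floor and it dropped. It was seen standing upright in its bay afterwards.
- **Bystanders:** the two handpieces and the green frame lie where they did. The highest force reading I saw was about 5 N, but readings came only at the end of each move.

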